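# Close the filter hatch of the bench dust extractor and hold it on its seal

### The arm

A 7-joint arm with a two-finger parallel gripper is mounted at the origin on a cart in front of the work surface, level with it; the furniture and walls round the work are solid. World frame = base frame: x ahead of the robot, y to its left, z up, the work surface at z = 0. Lengths are in m, angles in rad, forces in N, time in s.
With the tool pointing down it reaches from about 0.4 to 0.85 m from the base axis. Payload 4.5 kg.
Tool frame: the origin (TCP) lies midway between the tips of the shut fingers; the grasp point (between the pads) lies 19 mm behind it; z points along the fingers, y is the line along which they close (so a half turn about z gives the same grasp; the last joint's range is limited). The gripper opens to 88 mm and grips with 3 to 60 N. Pads are 18 mm wide; open, the fingers measure 123 mm over their backs; the gripper's body (75 mm by 187 mm) begins 45 mm behind the grasp point.
Start: joints at [-1.225, 0.689, -0.195, 1.565, 0.157, 0.902, -0.215], TCP at [0.192, 0.595, 0.239] pointing down, gripper open.
Joint ranges: [-3.01, 3.01], [-0.46, 2.08], [-1.47, 1.51], [0.13, 2.56], [-1, 4.14], [0.04, 2.09], [-2.66, 2.66]. Speed limits (rad/s): [2.57, 2.57, 3.14, 3.14, 3.14, 3.14, 3.14].

### API

Orientations are given as a unit quaternion [x, y, z, w].
In Python, from plant import * gives the robot as it stands.
- The arm moves only by the tool send_rows, never from a script. Its argument "targets" is a list of rows, each a list of 2 entries, a list of its own where there are three numbers: the shift along the tool's x, y, z in units of 0.3 m (1.0 is 0.3 m), then the turn, a rotation vector about the tool's x, y, z in units of pi rad (1.0 is pi rad). A call has 1 to 12 rows; each row is the pose to reach, as a shift and turn from the pose commanded when the call began, along the tool's axes at that moment, turning the shorter way round; what a row does not reach only later rows make up. A row lasts 1/8 s, in which the tool goes at most 62.5 mm and 10.7 degrees, less where a joint would pass 70% of its speed; a pose out of reach is approached as far as the arm can. A call with a number of a shift or a turn outside -1 to 1 is refused whole. A call with a gripper value outside its range is refused whole. "fingers" is the opening, from 0 (shut) to 1 (fully open), set as the call begins (left out, the last holds). The fingers move at their own pace and stop on an object; "newtons" is the grip in N (left out, the last holds). Time passes only in rows, so rows that repeat a pose let the fingers close. It gives the time, the measured TCP pose, the force, the opening and the grip force at its end, in the units of the state.
- get_state(): the state, without advancing time (a new reading comes with each control period).
- snapshot(name): name is "scene" or "top"; returns a dict with "img" (480x640x3 uint8, blue, green, red), "fx", "fy", "cx", "cy" (pixels), "cam_to_world" (4x4, takes a point from camera to world coordinates). Camera axes: x right, y down, z forward; pixel columns grow to the right and rows downward; lengths in m; the calibration is good to about 2 mm. A picture is of the moment at which its call begins. There is no depth.
- finish_job(): hands the job in; it is judged then, once.
The state is a dict: "clock": time; "q": joint angles; "qd": joint speeds; "joint_torque": joint torques, N m; "tool_pos": TCP position; "eef_rot": TCP orientation; "contact_force": force on the tool from outside, world axes, zero at the start; "moment": the same for the moment, N m; "opening": opening from 0.0 (shut) to 1.0 (fully open); "finger_force": force on a finger pad.
Only numpy, scipy, OpenCV 4.12 (cv2) and the standard library are available. Lean on these libraries where they do the work, as an engineer would, in place of code of your own. Each camera call takes 0.05 s, during which the arm holds its last target. There are 200 camera calls.

### The job

The filter hatch of the bench dust extractor is open and its cover is lying next to it: set the cover on the opening, turn the wing handle of its quarter-turn fastener until the locking bar underneath lines up with the slot in the bracket inside the opening (front to back of the extractor), and press the cover down against the springy seal until its lip sits flush on the frame all round. Do not lock the fastener; finish while still holding the cover pressed down flush, with the handle in line with the slot, so that I can look round the seal. Do not knock the other things on the bench about.

Things in the scene. Friction and masses are not known exactly. Their poses are not given: they have to be found in the camera images.
- extractor: low white housing of the dust extractor, fixed on the worktop, 200 mm front to back (its x), 260 mm wide (its y), deck 84 mm above the worktop. Origin: centre of its underside, at worktop height; x points to its back, y to its left, z up. On its deck stands a suction spigot, 36 mm high, 54 mm across, centred at x +55, y +90 mm
- hatch (a point): centre of the hatch opening at the height of the top of the raised aluminium frame round it: 35 mm to the right (-y) of the extractor's origin, 90 mm above the worktop; axes as the extractor's. Frame 126 (x) x 156 (y) mm outside, 6 mm above the deck; opening 84 (x) x 114 (y) mm
- seal (a joint): how far the black rubber seal round the opening is pressed down, in m: 0 it stands 8 mm above the frame, 0.008 level with the frame. It springs back: 4 N at first touch, rising evenly to 12 N at 8 mm
- slot (a point): centre of the slot in the fixed steel bracket across the opening, at the bracket's top face, 12 mm below the frame top; bracket 2.5 mm thick. The slot is 36 mm long in the extractor's x and 15 mm wide in its y. Axes as the extractor's
- cover: loose aluminium hatch cover, 0.3 kg give or take: a flat lip 110 (x) x 140 (y) x 5 mm with tabs below it that reach 20 mm down and slant inward: 2.5 mm to spare on each side in the opening at the lip, 4 mm at their lower ends. Starts standing on the tabs on the worktop, left or right of the extractor. Origin: centre at the tabs' lower ends; z up. Fits either way round (half a turn)
- lip (a point): centre of the underside of the cover's lip, 20 mm above the cover's origin, axes as the cover's; the lip's top is 5 mm higher. Coincides with hatch when flush; 8 mm above it when the cover just rests on the seal; stops 7 mm above it if the locking bar is not in line with the slot
- fastener (a joint): turn of wing handle and locking bar in the cover, rad, counter-clockwise from above positive. 0: both along the cover's y (crosswise); 1.571: along the cover's x, in line with the slot once the cover is on the opening. Starts between 0.25 and 0.95; end stops at -0.2 and 1.8; stays where it is left (0.05 N m friction)
- handle (a point): centre of the black wing handle, on the fastener's axis, 44.5 mm above the cover's origin: a bar 46 mm long (this point's y), 12 mm thick (its x), 23 mm high, its top 56 mm above the cover's origin. Under it a hub 30 mm across on a boss 38 mm across (hub top 34 mm above the cover's origin). The cover can be carried by this handle
- locking_bar (a point): centre of the underside of the steel locking bar below the cover, 1 mm above the height of the cover's origin; the bar is 30 mm long (this point's y), 6 mm wide, 4 mm thick and always parallel to the wing handle
- mixing_bowl: green rubber mixing bowl, 112 mm across, 60 mm high, on the worktop beside the extractor; origin: centre of its underside. A bystander
- bur_block: aluminium block of rotary burs, 34 x 70 x 52 mm high, standing on the extractor's deck left of the hatch; origin: centre of its underside. A bystander
- cleaning_brush: small brush with wooden handle, 161 mm long, lying on the worktop to the left. A bystander
- handpiece: white and black handpiece, 164 mm long, 22 mm thick, lying on the worktop at the far left. A bystander
- model_lower: beige plaster model of a jaw, 61 x 72 x 31 mm, behind the extractor. A bystander
- pumice_jar: white jar with a blue lid, 67 mm across, 70 mm high, behind the extractor. A bystander
- dispenser_bottle: white bottle, 39 mm across, 112 mm high, behind to the left. A bystander
- disc_box: grey cardboard box, 49 x 85 x 26 mm, to the right. A bystander

How it is judged:
By the outcome, as a careful person would: the job done as asked, in the order asked, and still so for the second after the job is handed in, while the arm keeps its last pose, push and grip.
It also fails if it takes over 48 s, if anything falls off the work surface, if the arm or the gripper's body presses on something with over 40 N, if the wrist force passes 120 N, or if a joint passes its speed limit or range.

## Working session

There is one attempt and no reset: what is moved stays moved. The work goes in short steps, Python scripts to look and compute and a tool call to move; the robot and the scene stay as the last step left them, time stands still between calls to the robot, and variables do not carry over. Pictures are saved under pics/ and viewed, at most 10 in all, crops included, and the job is handed in when it is done.

Besides the shell and the picture viewer there is one more tool, called after ">>>" as a command line: name --argument value ..., lists and objects as JSON in quotes. send_rows: Moves the arm, as the interface text tells. Its arguments: {"type":"object","properties":{"targets":{"type":"array"},"fingers":{"type":"number"},"newtons":{"type":"number"}},"required":["targets"]}

```bash
mkdir -p pics; ls; python3 - <<'E'
from plant import *
import cv2
for n in("scene","top"):
    s=snapshot(n); cv2.imwrite(f"pics/{n}0.png",s["img"]); print(n,s["fx"],s["fy"],s["cx"],s["cy"],s["cam_to_world"])
print(get_state())
E
```

```text
pics
scene 562.4763232001235 562.4763232001235 306.4426322755849 234.45357461102 [[ 0.80831372 -0.4152786   0.41733994 -0.25623221]
 [-0.58845336 -0.54728248  0.59515085 -1.10205023]
 [-0.01875057 -0.72665368 -0.68674802  1.44497381]
 [ 0.          0.          0.          1.        ]]
top 622.0101864277161 622.0101864277161 311.62028994761874 241.72248591560754 [[-0.14844014 -0.85734024  0.49288259 -0.33025313]
 [-0.98891346  0.12669135 -0.07745629  0.20145392]
 [ 0.00396244 -0.49891585 -0.86664138  1.70467827]
 [ 0.          0.          0.          1.        ]]
{'clock': 0.1, 'q': array([-1.22524913,  0.68988103, -0.19454281,  1.5662266 ,  0.15732203,
        0.90249956, -0.21507201]), 'qd': array([ 0.00137094, -0.00234148, -0.00133856, -0.0011845 , -0.00071163,
       -0.00249693,  0.00011911]), 'joint_torque': array([-3.60721773e-03, -5.28501713e+01, -1.27162401e+00, -1.53837436e+01,
       -5.25754353e-02,  1.96350426e-03,  4.86001477e-05]), 'tool_pos': array([0.19156445, 0.5943307 , 0.2380063 ]), 'eef_rot': array([ 1.55176998e-01,  9.87886351e-01, -8.07382378e-04, -6.48574055e-05]), 'contact_force': array([-0.41521306,  0.32428652, -0.25137861]), 'moment': array([ 0.00064945,  0.03952793, -0.0040433 ]), 'finger_force': 0.0, 'opening': 0.9995212143567845}
```

View pics/top0.png

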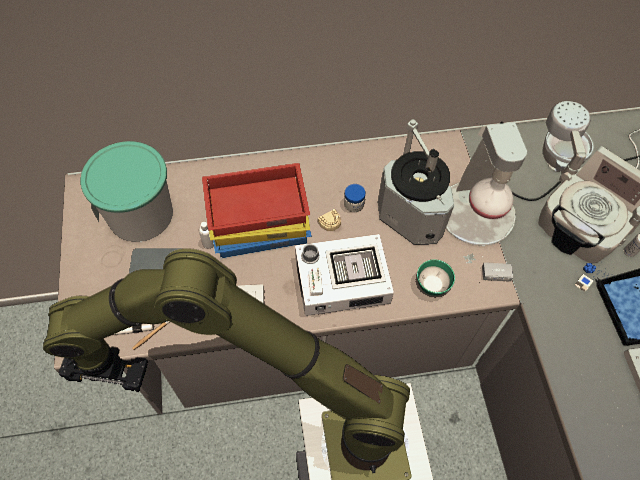

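View pics/scene0.png

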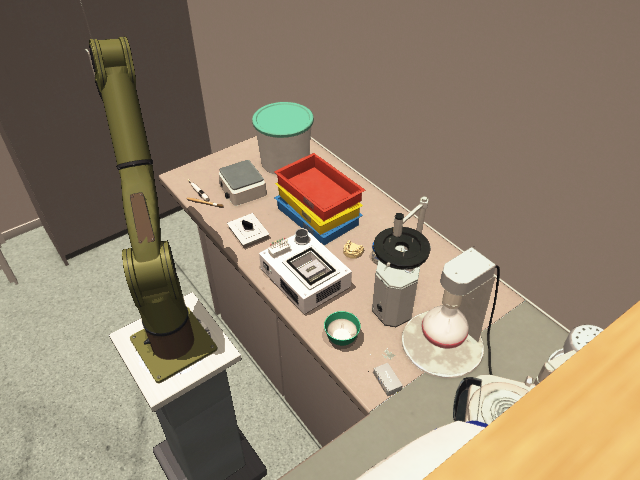

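The top view shows the extractor at about (343,273), the arm hiding the cover, and the bowl at (435,279). In the scene view the cover is at (248,230) left of the extractor, whose hatch is at (311,266). Next I zoom in on both.

```bash
python3 - <<'E'
import cv2
a=cv2.imread("pics/scene0.png")[208:308,222:355]; cv2.imwrite("pics/s1.png",cv2.resize(a,None,fx=6,fy=6,interpolation=cv2.INTER_CUBIC))
a=cv2.imread("pics/top0.png")[228:323,235:400]; cv2.imwrite("pics/t1.png",cv2.resize(a,None,fx=4.8,fy=4.8,interpolation=cv2.INTER_CUBIC))
E
```

```text
(no output)
```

View pics/s1.png

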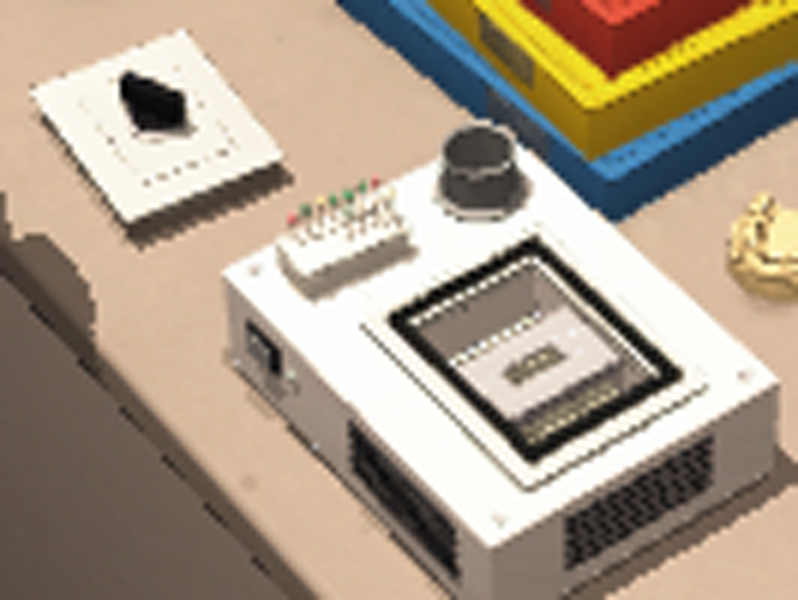

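View pics/t1.png

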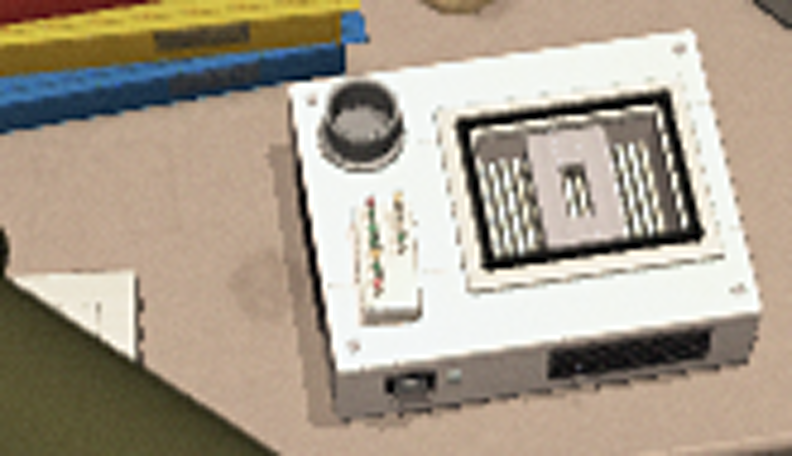

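The scene crop shows the cover lip with corners at about (32,92), (183,32), (288,158), (130,222) in the crop, with the black handle at (153,102). The top crop shows the seal outline from (457,122) to (705,240), the slot at (577,190), and only one corner of the cover.

```bash
cat > h.py <<'E'
import cv2, numpy as np
from plant import *
def ray(s,uv,z):
    uv=np.atleast_2d(np.asarray(uv,float)); T=s["cam_to_world"]
    d=np.c_[(uv[:,0]-s["cx"])/s["fx"],(uv[:,1]-s["cy"])/s["fy"],np.ones(len(uv))]@T[:3,:3].T
    return T[:3,3]+d*((z-T[2,3])/d[:,2])[:,None]
def proj(s,p):
    T=s["cam_to_world"]; c=(np.atleast_2d(p)-T[:3,3])@T[:3,:3]
    return np.c_[c[:,0]/c[:,2]*s["fx"]+s["cx"],c[:,1]/c[:,2]*s["fy"]+s["cy"]]
def rectify(s,z,x0,x1,y0,y1,k=2000):
    # picture of plane z: column = (y1-y)*k, row = (x1-x)*k
    P=proj(s,[[x1,y1,z],[x1,y0,z],[x0,y0,z],[x0,y1,z]]).astype(np.float32)
    W,H=int((y1-y0)*k),int((x1-x0)*k)
    M=cv2.getPerspectiveTransform(P,np.float32([[0,0],[W,0],[W,H],[0,H]]))
    return cv2.warpPerspective(s["img"],M,(W,H),flags=cv2.INTER_CUBIC)
def blob(s,mask,seed,z):
    n,l,st,c=cv2.connectedComponentsWithStats(mask.astype(np.uint8))
    ids=np.unique(l[seed[1]-12:seed[1]+13,seed[0]-12:seed[0]+13]); ids=ids[ids>0]
    i=max(ids,key=lambda k:st[k,4])
    cs,_=cv2.findContours((l==i).astype(np.uint8),cv2.RETR_EXTERNAL,cv2.CHAIN_APPROX_NONE)
    pts=max(cs,key=len)[:,0,:]
    w=ray(s,pts,z)[:,:2]
    r=cv2.minAreaRect((w*1000).astype(np.float32))
    return st[i],r,w
E
python3 - <<'E'
from h import *
S=snapshot("scene");T=snapshot("top")
for n,s,seed in(("scene",S,(290,262)),("top",T,(333,268))):
    g=s["img"].max(2)
    m=g<70
    st,r,w=blob(s,m,seed,0.098); print(n,"seal",st,r, w.mean(0))
st,r,w=blob(S,S["img"].min(2)>190,(240,225),0.025); print("cover",st,r)
st,r,w=blob(S,S["img"].max(2)<70,(247,225),0.056); print("handle",st,r,w.mean(0))
c=lambda L,f,o:[((u+.5)/f-.5+o[0],(v+.5)/f-.5+o[1]) for u,v in L]
print("deck top",ray(T,c([(290,87),(690,33),(759,311),(337,374)],4.8,(235,228)),.084).round(4))
print("deck scene",ray(S,c([(222,270),(780,382),(490,546)],6,(222,208)),.084).round(4))
print("cover scene",ray(S,c([(32,92),(183,32),(288,158),(130,222)],6,(222,208)),.025).round(4))
print("slot top",ray(T,c([(577,190)],4.8,(235,228)),.078),"scene",ray(S,c([(535,363)],6,(222,208)),.078))
E
```

```text
scene seal [287 248  48  37 226] ((485.2590637207031, -61.74951171875), (104.31747436523438, 134.722900390625), 0.4942208528518677) [ 0.48515238 -0.06169447]
top seal [330 247  51  37 283] ((487.7896423339844, -55.97840118408203), (103.1669692993164, 132.37176513671875), 0.3140694499015808) [ 0.48705248 -0.05590251]
cover [227 213  42  32 623] ((452.1635437011719, 290.549072265625), (139.53848266601562, 108.98527526855469), 84.354248046875)
handle [242 220  11  10  73] ((446.3642272949219, 278.3092041015625), (55.788246154785156, 30.44878578186035), 76.5860366821289) [0.4438914  0.27491662]
deck top [[ 0.585   0.1078  0.084 ]
 [ 0.587  -0.1471  0.084 ]
 [ 0.3913 -0.149   0.084 ]
 [ 0.3876  0.1067  0.084 ]]
deck scene [[ 0.3876  0.1034  0.084 ]
 [ 0.5855 -0.1548  0.084 ]
 [ 0.39   -0.1539  0.084 ]]
cover scene [[0.4049 0.3612 0.025 ]
 [0.5112 0.3522 0.025 ]
 [0.5001 0.213  0.025 ]
 [0.3931 0.2237 0.025 ]]
slot top [[ 0.4905695  -0.05707703  0.078     ]] scene [[ 0.49001706 -0.05778426  0.078     ]]
```

>>> send_rows --targets '[[[-0.16,-0.12,-0.2],[0,0,0]],[[-0.96,-0.71,-0.2],[0,0,0]],[[-0.96,-0.71,-0.2],[0,0,0]],[[-0.96,-0.71,-0.2],[0,0,0]],[[-0.96,-0.71,-0.2],[0,0,0]],[[-0.96,-0.71,-0.2],[0,0,0]],[[-0.96,-0.71,-0.2],[0,0,0]],[[-0.96,-0.71,-0.2],[0,0,0]]]'

```text
clock: 1.2
tool_pos: [0.4003, 0.3041, 0.2987]
eef_rot: [0.155, 0.988, 0.0, -0.0]
contact_force: [-0.9, 0.4, -1.3]
opening: 1.003
finger_force: 0.0
```

>>> send_rows --targets '[[[-0.47,-1,0],[0,0,0]],[[-0.47,-1,0],[0,0,0]],[[-0.47,-1,0],[0,0,0]],[[-0.47,-1,0],[0,0,0]],[[-0.47,-1,0],[0,0,0]],[[-0.47,-1,0],[0,0,0]],[[-0.47,-1,0],[0,0,0]]]'

```text
clock: 2.08
tool_pos: [0.4429, -0.0244, 0.2986]
eef_rot: [0.155, 0.988, 0.0, -0.0]
contact_force: [-0.5, 0.6, -0.7]
opening: 1.0
finger_force: 0.0
```

```bash
python3 - <<'E'
from h import *
T=snapshot("top");S=snapshot("scene")
cv2.imwrite("pics/t2f.png",T["img"]);cv2.imwrite("pics/s2f.png",S["img"])
a=rectify(T,.056,.37,.54,.19,.38,2000);b=rectify(S,.056,.37,.54,.19,.38,2000)
cv2.imwrite("pics/t2.png",np.hstack([a,b]))
for n,s in(("top",T),("scene",S)):
    u=proj(s,[.452,.29,.04])[0].astype(int)
    try:
        st,r,w=blob(s,s["img"].min(2)>185,tuple(u),.025);print(n,"cover",st,r)
        st,r,w=blob(s,s["img"].max(2)<70,tuple(u),.056);print(n,"handle",st,r)
    except Exception as e: print(n,u,e)
E
```

```text
top cover [ 216  285   47   36 1381] ((454.52825927734375, 293.3273620605469), (137.2797088623047, 108.64812469482422), 84.99690246582031)
top handle [232 294  15  12 108] ((443.8337097167969, 289.419677734375), (27.079952239990234, 44.07759475708008), 21.13032341003418)
scene cover [227 213  42  32 644] ((452.2061767578125, 291.4155578613281), (142.59088134765625, 109.46542358398438), 85.00508880615234)
scene handle [242 220  11  10  71] ((446.3642272949219, 278.3092041015625), (55.788246154785156, 30.44878578186035), 76.5860366821289)
```

View pics/t2.png

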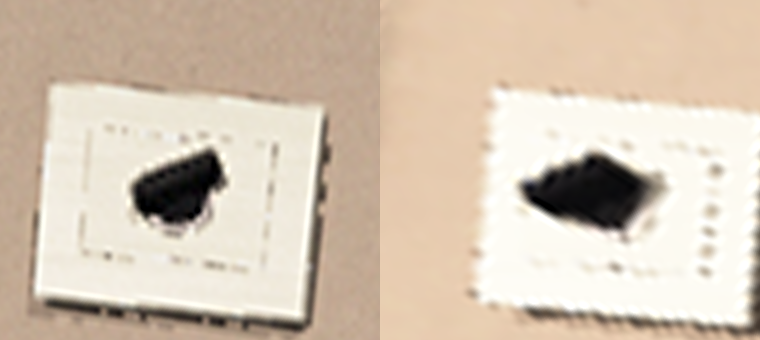

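The rectified pair shows the cover centred near column 180, row 195 (left view). The handle's top edge runs from (132,188) to (215,150), so it lies at about 114.5° in the world, roughly 0.52 rad on the fastener.

>>> send_rows --targets '[[[0.06,0.2,0],[0,0,0.05]],[[0.12,0.4,0.1],[0,0,0.1]],[[0.18,0.6,0.2],[0,0,0.15]],[[0.24,0.8,0.3],[0,0,0.2]],[[0.29,1.0,0.35],[0,0,0.25]],[[0.29,1.0,0.4],[0,0,0.265]],[[0.29,1.0,0.4],[0,0,0.265]],[[0.29,1.0,0.4],[0,0,0.265]]]'

```text
clock: 3.18
tool_pos: [0.4514, 0.2868, 0.1792]
eef_rot: [0.541, 0.841, -0.0, 0.0]
contact_force: [-0.8, -0.5, -0.1]
opening: 1.001
finger_force: 0.0
```

```bash
cat >> h.py <<'E'
from scipy.spatial.transform import Rotation as Ro
def delta(pos,yaw_y=None):
    """units to reach pos (TCP world) with tool y at yaw_y deg, tool down"""
    s=get_state(); R=Ro.from_quat(s["eef_rot"]); d=R.inv().apply(np.array(pos)-s["tool_pos"])/.3
    m=R.as_matrix(); a=np.degrees(np.arctan2(m[1,1],m[0,1]))
    t=None if yaw_y is None else ((a-yaw_y+90)%180-90)/180
    print("tcp",s["tool_pos"].round(4),"yaw",a.round(2),"shift",d.round(3),"turn",t,"q",s["q"].round(2),"F",s["contact_force"].round(1),"tilt",m[:2,2].round(4),"clk",s["clock"])
E
python3 -c "
from h import *
delta([.452,.291,.0365],24.5)
T=snapshot('top');S=snapshot('scene')
a=rectify(T,.056,.37,.54,.19,.38,2000);b=rectify(S,.056,.37,.54,.19,.38,2000)
cv2.imwrite('pics/t3.png',np.hstack([a,b]))"
```

```text
tcp [0.4514 0.2868 0.1792] yaw 24.51 shift [0.012 0.008 0.476] turn 6.934217285498158e-05 q [-0.68  0.66  0.05  1.91 -0.05  0.58 -0.17] F [-0.8 -0.5 -0.1] tilt [-0.0001 -0.0006] clk 3.175
```

>>> send_rows --targets '[[[0.012,0.008,0.15],[0,0,0]],[[0.012,0.008,0.3],[0,0,0]],[[0.012,0.008,0.42],[0,0,0]],[[0.012,0.008,0.475],[0,0,0]],[[0.012,0.008,0.475],[0,0,0]]]'

```text
clock: 3.9
tool_pos: [0.4528, 0.2908, 0.0363]
eef_rot: [0.542, 0.84, -0.0, -0.0]
contact_force: [0.2, 0.2, 0.8]
opening: 1.002
finger_force: 0.0
```

>>> send_rows --targets '[[[0,0,0],[0,0,0]],[[0,0,0],[0,0,0]],[[0,0,0],[0,0,0]],[[0,0,0],[0,0,0]],[[0,0,0],[0,0,0]],[[0,0,0],[0,0,0]]]' --fingers 0 --newtons 40

```text
clock: 4.65
tool_pos: [0.4526, 0.2915, 0.0362]
eef_rot: [0.541, 0.841, -0.0, -0.0]
contact_force: [-0.1, 0.6, 0.5]
opening: 0.34
finger_force: 0.0
```

```bash
python3 -c "
from h import *
delta([.452,.291,.20],30)
for n in('top','scene'):
    s=snapshot(n);u=proj(s,[.44,.33,.025])[0].astype(int)
    try: print(n,blob(s,s['img'].min(2)>185,tuple(u),.025)[:2])
    except Exception as e: print(e)
"
```

```text
tcp [0.4526 0.2915 0.0362] yaw 24.44 shift [-0.001 -0.002 -0.546] turn -0.03088987275745841 q [-0.67  0.91  0.02  1.96 -0.06  0.27 -0.17] F [-0.1  0.6  0.5] tilt [-0.0001  0.    ] clk 4.65
top (array([216, 310,  24,  10,  99], dtype=int32), ((412.1837463378906, 332.2603454589844), (27.062664031982422, 65.06212615966797), 6.985514163970947))
scene (array([229, 226,  11,  10,  44], dtype=int32), ((410.62005615234375, 310.22900390625), (60.36432647705078, 22.817346572875977), 83.98615264892578))
```

>>> send_rows --targets '[[[0,0,0],[0,0,0]],[[0,0,0],[0,0,0]],[[0,0,0],[0,0,0]],[[0,0,0],[0,0,0]],[[0,0,0],[0,0,0]]]'

```text
clock: 5.38
tool_pos: [0.4527, 0.2916, 0.0362]
eef_rot: [0.541, 0.841, 0.0, 0.0]
contact_force: [1.0, -0.2, -0.7]
opening: 0.135
finger_force: 40.0
```

>>> send_rows --targets '[[[0,0,-0.1],[0,0,0]],[[0,0,-0.25],[0,0,0]],[[0,0,-0.4],[0,0,0]],[[-0.05,0,-0.55],[0,0,-0.01]],[[-0.15,0,-0.6],[0,0,-0.02]],[[-0.25,0,-0.6],[0,0,-0.031]],[[-0.3,0,-0.6],[0,0,-0.031]],[[-0.3,0,-0.6],[0,0,-0.031]]]'

```text
clock: 6.38
tool_pos: [0.4895, 0.2085, 0.2157]
eef_rot: [0.501, 0.865, -0.001, -0.0]
contact_force: [0.2, 0.1, -3.5]
opening: 0.13
finger_force: 40.0
```

```bash
python3 -c "
from h import *
delta([.487,-.058,.21],30)
z=get_state()['tool_pos'][2]-.0363+.025
xy=get_state()['tool_pos']
for n in('top','scene'):
    s=snapshot(n); cv2.imwrite('pics/l_'+n+'.png',s['img']); 
a=rectify(snapshot('top'),z,xy[0]-.1,xy[0]+.1,xy[1]-.1,xy[1]+.1);b=rectify(snapshot('scene'),z,xy[0]-.1,xy[0]+.1,xy[1]-.1,xy[1]+.1)
cv2.imwrite('pics/l.png',np.hstack([a,b]))
"
```

```text
tcp [0.4895 0.2085 0.2157] yaw 29.86 shift [-0.766 -0.45   0.02 ] turn -0.000758643454114289 q [-0.49  0.6   0.    1.88 -0.    0.67  0.04] F [ 0.2  0.1 -3.5] tilt [-0.0015 -0.0008] clk 6.375
```

View pics/l.png

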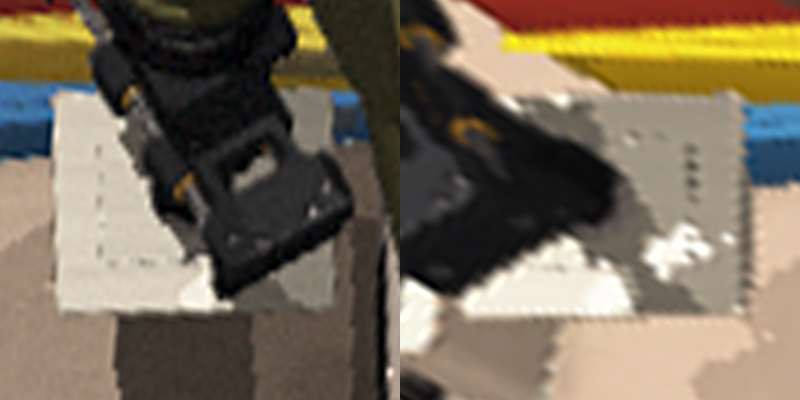

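The cover hangs level. Its lip spans columns 55–333 and rows 92–308 in the top view, centred near TCP +3 mm in y. The scene view gives −2.5 mm, so the two camera biases cancel when I aim relative to the hatch in each view.

>>> send_rows --targets '[[[-0.07,-0.04,0],[0,0,0]],[[-0.2,-0.12,0],[0,0,0]],[[-0.36,-0.21,0],[0,0,0]],[[-0.52,-0.3,0],[0,0,0]],[[-0.66,-0.38,0],[0,0,0]],[[-0.75,-0.43,0.05],[0,0,0]],[[-0.77,-0.45,0.15],[0,0,0]],[[-0.77,-0.45,0.18],[0,0,0]],[[-0.77,-0.45,0.18],[0,0,0]]]'

```text
clock: 7.7
tool_pos: [0.4886, -0.0564, 0.162]
eef_rot: [0.499, 0.867, 0.0, -0.001]
contact_force: [-0.0, 0.0, -3.4]
opening: 0.128
finger_force: 40.0
```

```bash
python3 -c "
from h import *
delta([.4878,-.059,.1343],29.4)
xy=get_state()['tool_pos'];z=xy[2]-.0363+.025
f=lambda s:rectify(s,z,xy[0]-.1,xy[0]+.1,xy[1]-.1,xy[1]+.1)
cv2.imwrite('pics/m.png',np.hstack([f(snapshot('top')),f(snapshot('scene'))]))
"
```

```text
tcp [ 0.4886 -0.0564  0.162 ] yaw 30.14 shift [-0.006 -0.007  0.092] turn 0.004126490613553497 q [ 0.05  0.64 -0.04  2.04  0.06  0.46  0.49] F [-0.   0.  -3.4] tilt [-0.0008  0.001 ] clk 7.7
```

View pics/m.png

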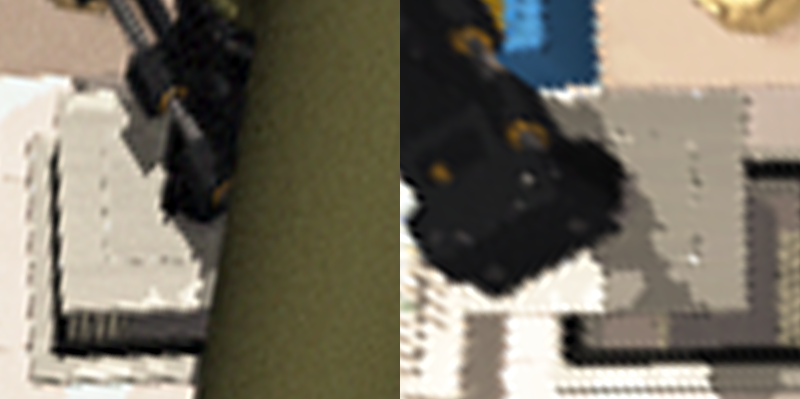

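The hover view shows the lip's left edge at column ~62 in the top view and its right edge at column ~747 in the scene view. The seal is visible below it. I fit these edges numerically.

```bash
python3 - <<'E'
from h import *
def fit(g,axis,lo,hi,rows,sign=0):
    p=[]
    for r in rows:
        line=(g[r-2:r+3,lo:hi].mean(0) if axis==0 else g[lo:hi,r-2:r+3].mean(1))
        d=np.gradient(cv2.GaussianBlur(line[None].astype(np.float32),(0,0),2)[0])
        d=d*sign if sign else abs(d); p.append((r,lo+int(np.argmax(d))))
    p=np.array(p,float)
    for _ in range(4):
        k=np.polyfit(p[:,0],p[:,1],1);e=abs(np.polyval(k,p[:,0])-p[:,1]);p=p[e<=max(2,1.5*np.median(e))]
    return np.round([np.polyval(k,200),np.degrees(np.arctan(k[0])),len(p),e.mean()],2)
def G(f): return cv2.imread(f).astype(np.float32)
l=cv2.cvtColor(cv2.imread("pics/l.png"),6).astype(np.float32);m=cv2.cvtColor(cv2.imread("pics/m.png"),6).astype(np.float32)
R=range(110,300,4)
for n,g in(("l",l),("m",m)):
    t,s=g[:,:400],g[:,400:]
    print(n,"top left",fit(t,0,40,80,R),"front",fit(t,1,295,325,range(70,190,4)),"back",fit(t,1,78,108,range(62,110,4)))
    print("  scene right",fit(s,0,330,360,range(100,300,4)),"front",fit(s,1,300,330,range(240,335,4)),"back",fit(s,1,80,110,range(215,335,4)))
# seal edges on plane z=.098 from the first, unoccluded pictures
for n in("top","scene"):
    s=snapshot(n); s["img"]=cv2.imread(f"pics/{n}0.png")
    g=cv2.cvtColor(rectify(s,.098,.3878,.5878,-.159,.041),6).astype(np.float32)
    print(n,"seal L",fit(g,0,50,85,range(120,280,4),-1),"R",fit(g,0,315,350,range(120,280,4),1),"B",fit(g,1,80,115,range(90,310,4),-1),"F",fit(g,1,285,325,range(90,310,4),1))
    cv2.imwrite(f"pics/seal_{n}.png",g)
E
```

```text
l top left [54.59  1.13 45.    0.94] front [3.1077e+02 2.2000e-01 2.8000e+01 8.9000e-01] back [104.55   6.18   9.     0.24]
  scene right [348.36   4.7   26.     0.94] front [311.89   2.4   24.     0.44] back [90.69  2.2  25.    0.34]
m top left [57.94  2.08 28.    0.87] front [309.01  -0.31  30.     0.93] back [86.21 -2.66 10.    1.08]
  scene right [345.93  -1.17  37.     0.93] front [320.53  -5.11  16.     0.41] back [86.1  -0.3  23.    0.63]
top seal L [59.03  0.93 40.    0.88] R [327.57   0.48  40.     0.38] B [93.95 -0.52 54.    0.68] F [304.82  -0.52  55.     0.73]
scene seal L [68.28  0.7  34.    0.8 ] R [3.4311e+02 1.8000e-01 4.0000e+01 4.9000e-01] B [98.46 -0.37 55.    0.44] F [310.49  -1.01  55.     0.41][ WARN:0@1.083] global loadsave.cpp:1063 imwrite_ Unsupported depth image for selected encoder is fallbacked to CV_8U.
```

>>> send_rows --targets '[[[-0.004,-0.007,0.01],[0,0,0]],[[-0.004,-0.007,0.04],[0,0,0]],[[-0.004,-0.007,0.07],[0,0,0]],[[-0.004,-0.007,0.09],[0,0,0]],[[-0.004,-0.007,0.11],[0,0,0]],[[-0.004,-0.007,0.125],[0,0,0]],[[-0.004,-0.007,0.14],[0,0,0]],[[-0.004,-0.007,0.147],[0,0,0]],[[-0.004,-0.007,0.147],[0,0,0]],[[-0.004,-0.007,0.147],[0,0,0]]]'

```text
clock: 9.15
tool_pos: [0.4874, -0.06, 0.1182]
eef_rot: [0.5, 0.866, 0.0, 0.0]
contact_force: [-0.7, -0.0, -2.9]
opening: 0.131
finger_force: 40.0
```

```bash
python3 -c "
from h import *
delta([.4873,-.0585,.1138],29.9)
xy=get_state()['tool_pos'];z=xy[2]-.0363+.025
f=lambda s:rectify(s,z,xy[0]-.1,xy[0]+.1,xy[1]-.1,xy[1]+.1)
cv2.imwrite('pics/n.png',np.hstack([f(snapshot('top')),f(snapshot('scene'))]))
"
```

```text
tcp [ 0.4874 -0.06    0.1182] yaw 30.02 shift [0.005 0.002 0.015] turn 0.0006549077553128452 q [ 0.05  0.72 -0.03  2.07  0.07  0.34  0.49] F [-0.7 -0.  -2.9] tilt [0.0003 0.0001] clk 9.15
```

View pics/n.png

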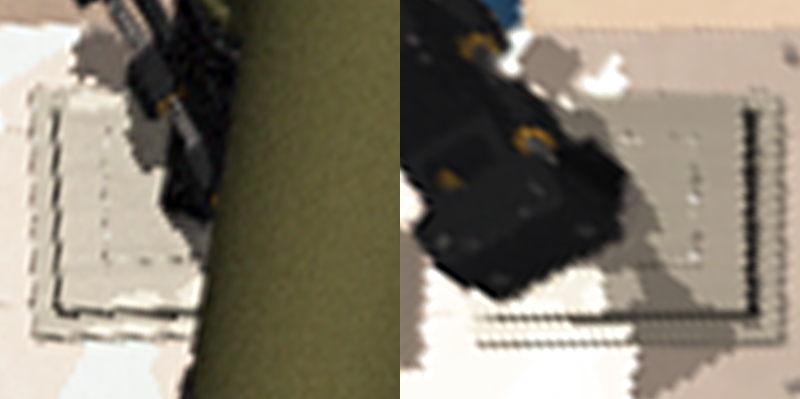

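The tabs are inside the opening with no contact (Fz still only the cover's weight), and the frame margins look even. Next I lower it onto the seal.

>>> send_rows --targets '[[[0.003,0.001,0.004],[0,0,0]],[[0.003,0.001,0.008],[0,0,0]],[[0.003,0.001,0.011],[0,0,0]],[[0.003,0.001,0.013],[0,0,0]],[[0.003,0.001,0.013],[0,0,0]]]'

```text
clock: 9.88
tool_pos: [0.487, -0.0591, 0.1144]
eef_rot: [0.5, 0.866, 0.0, -0.0]
contact_force: [-0.9, 0.6, 0.3]
opening: 0.133
finger_force: 40.0
```

>>> send_rows --targets '[[[0,0,0.001],[0,0,-0.03]],[[0,0,0.001],[0,0,-0.06]],[[0,0,0.001],[0,0,-0.09]],[[0,0,0.001],[0,0,-0.12]],[[0,0,0.001],[0,0,-0.15]],[[0,0,0.001],[0,0,-0.18]],[[0,0,0.001],[0,0,-0.21]],[[0,0,0.001],[0,0,-0.24]],[[0,0,0.001],[0,0,-0.27]],[[0,0,0.001],[0,0,-0.3]],[[0,0,0.001],[0,0,-0.325]],[[0,0,0.001],[0,0,-0.336]]]'

```text
clock: 11.38
tool_pos: [0.4865, -0.06, 0.114]
eef_rot: [-0.004, 1.0, -0.001, -0.0]
contact_force: [-1.8, -1.8, 1.3]
opening: 0.132
finger_force: 40.0
```

>>> send_rows --targets '[[[0,0,0],[0,0,0]],[[0,0,0],[0,0,0]]]'

```text
clock: 11.62
tool_pos: [0.487, -0.0595, 0.114]
eef_rot: [-0.004, 1.0, -0.0, -0.0]
contact_force: [-1.1, -1.2, 0.6]
opening: 0.131
finger_force: 40.0
```

```bash
python3 -c "
from h import *
delta([.487,-.0591,.1063],90.5); print(get_state()['moment'])
xy=[.4873,-.059];z=.1144-.0363+.025
f=lambda s:rectify(s,z,xy[0]-.1,xy[0]+.1,xy[1]-.1,xy[1]+.1)
cv2.imwrite('pics/o.png',np.hstack([f(snapshot('top')),f(snapshot('scene'))]))
"
```

```text
tcp [ 0.487  -0.0595  0.114 ] yaw 90.44 shift [-0.     0.001  0.026] turn -0.00034645914440534713 q [ 0.2   0.74 -0.27  2.07  0.5   0.39  1.11] F [-1.1 -1.2  0.6] tilt [-0.0001 -0.0005] clk 11.625
[-0.41276253  0.21039745  0.0089627 ]
```

View pics/o.png

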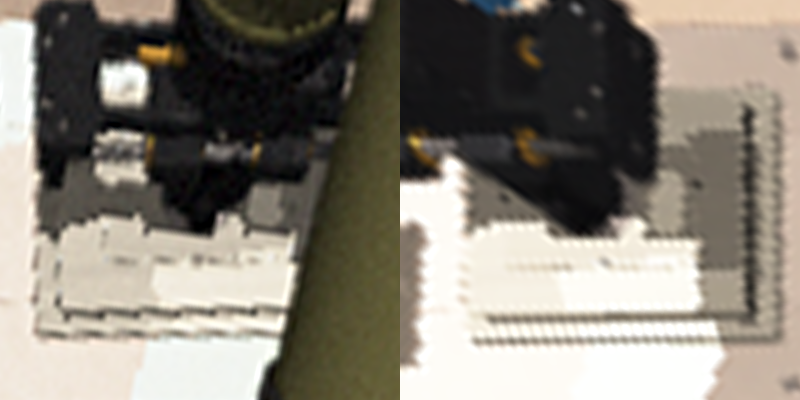

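The cover stayed square to the frame with even margins (lip front edge at row ~315, right edge at ~748), while the hand turned to 90.4°. Next I press down.

>>> send_rows --targets '[[[0,0,0.004],[0,0,0]],[[0,0,0.008],[0,0,0]],[[0,0,0.012],[0,0,0]],[[0,0,0.016],[0,0,0]],[[0,0,0.02],[0,0,0]],[[0,0,0.02],[0,0,0]]]'

```text
clock: 12.48
tool_pos: [0.4871, -0.0592, 0.1081]
eef_rot: [-0.004, 1.0, -0.0, 0.0]
contact_force: [-2.1, -2.3, 6.1]
opening: 0.135
finger_force: 40.0
```

>>> send_rows --targets '[[[0,0,0.003],[0,0,0]],[[0,0,0.006],[0,0,0]],[[0,0,0.009],[0,0,0]],[[0,0,0.011],[0,0,0]],[[0,0,0.011],[0,0,0]],[[0,0,0.011],[0,0,0]]]'

```text
clock: 13.22
tool_pos: [0.4872, -0.0593, 0.1062]
eef_rot: [-0.004, 1.0, -0.0, 0.001]
contact_force: [-5.0, -1.1, 21.7]
opening: 0.13
finger_force: 40.0
```

>>> send_rows --targets '[[[0.002,0,0.001],[0,0,0]],[[0.002,0,0.001],[0,0,0]],[[0.002,0,0.001],[0,0,0]],[[0.002,0,0.001],[0,0,0]]]'

```text
clock: 13.72
tool_pos: [0.4872, -0.0592, 0.1062]
eef_rot: [-0.004, 1.0, -0.0, 0.001]
contact_force: [-3.8, -1.6, 24.5]
opening: 0.13
finger_force: 40.0
```

```bash
python3 -c "
from h import *
delta([.487,-.0591,.1063],90.5); print(get_state()['moment'])
xy=[.4873,-.059];z=.095
f=lambda s:rectify(s,z,xy[0]-.1,xy[0]+.1,xy[1]-.1,xy[1]+.1)
cv2.imwrite('pics/p.png',np.hstack([f(snapshot('top')),f(snapshot('scene'))]))
"
```

```text
tcp [ 0.4872 -0.0592  0.1062] yaw 90.5 shift [ 0.001  0.    -0.   ] turn -2.4228691787600256e-05 q [ 0.19  0.75 -0.26  2.08  0.51  0.37  1.1 ] F [-3.8 -1.6 24.5] tilt [ 0.0026 -0.0009] clk 13.725
[-0.5196353   1.02609506 -0.03193339]
```

View pics/p.png

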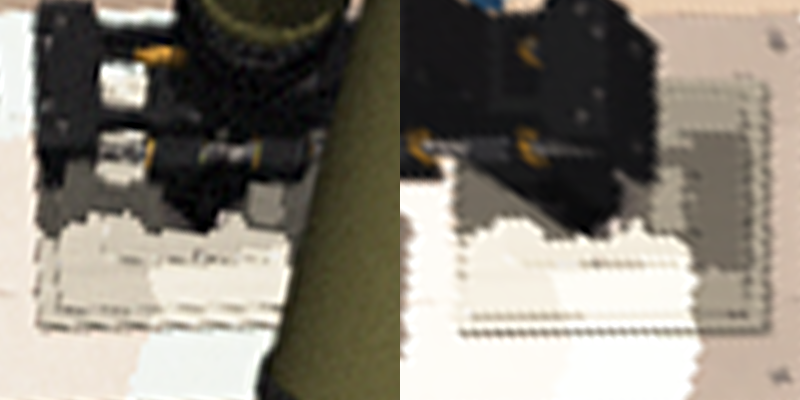

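The black seal line is gone on every visible side, the lip margins are even, and the stop height of 0.1062 matches flush. I'm handing it in.

```bash
python3 -c "
from plant import *
print(finish_job())"
```

```text
the job is handed in; nothing more can be done
None
```

The cover is on the hatch with the handle in line with the slot, held pressed down flush at about 24 N with the fastener unlocked; I handed it in at about 14 s. The arm and gripper hid part of the lip's back and left edges, so there I judged flush from the stop height and push force.

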